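# Set the antenna matching unit and close its hood

## Task

Wind the bare-metal handwheel of the antenna matching unit clockwise (seen from above), taking fresh grips as needed, until its orange mark lines up with the green marker on the deck. Then swing the grey hood over the wheel until it is fully shut, so that the setting cannot be knocked, and leave the cup, the microphone and the highlighter where they are.

Things in the scene. Friction and masses are not known exactly. Their poses are not given: they have to be found in the camera images.
- tuner: Antenna matching unit: fixed dark steel case, 220 x 220 mm, 50 mm tall, standing on the table. Origin: centre of its underside. Its x axis points away from the front panel (away from the robot at yaw 0), y to its left (the hood's hinge side), z up. The wheel's axis is vertical through the origin; the flat deck is at z = 50 mm.
- wheel_hub (a point): On the handwheel's axis, at the rim's top (107 mm above the table). The wheel is a bare aluminium dish with a black floor with an upright, smooth rim wall: outer radius 61 mm, wall 11 mm thick (mid-wall radius 55.5 mm), wheel underside 62 mm above the table, inner floor 72 mm (35 mm below the rim top); flat hub disc 5 mm high, 16 mm radius. The rim wall can be gripped from above, one finger inside, one outside.
- wheel_mark (a point): The orange mark on top of the rim wall, at mid-wall radius 55.5 mm; it turns with the wheel (an orange stripe also runs from it to the hub and down the outside of the rim).
- wheel (a joint): Angle of the handwheel (rad), growing clockwise seen from above; at 0 the orange mark lies at 200 degrees anticlockwise from the case's x axis. Stops at -0.1 and 5.2, so the green marker is reached only by winding clockwise from the start (by about 2.4 to 4.4 rad). Stiff shaft: it needs about 0.12 N m (2 to 3 N at the rim) and stays where it is left.
- mark_target (a point): Where the orange mark must come: the point of the rim's mid-wall circle (radius 55.5 mm, rim-top height) in the direction of the green marker. The marker is a flat green bar, 26 x 12 mm, lying on the deck just outside the wheel, 69 to 95 mm from the axis, pointing to the axis.
- hood (a joint): Opening angle of the hood (rad): 0 fully shut, about 1.6 standing upright beside the wheel, stop at 1.95. Stiff hinge: it stays at any angle and needs up to about 5 N at its free edge to swing.
- hood_hinge (a point): Middle of the hinge line, which runs along the case's x at its left edge (102.5 mm left of the wheel's axis, 51 mm above the table). The hood is a light grey, slotted sheet-metal cover, open below: shut, it covers 200 mm (x) x 205 mm (from the hinge to the case's right) and its flat top is 70 mm above the hinge line; 3 mm sheet. Open, the outside of its top faces left.
- hood_edge (a point): Middle of the hood's free edge, on the outside of its top sheet (205 mm from the hinge line along the sheet, 70 mm from it square to the sheet). A steel lip, 80 mm long, continues the top sheet 18 mm beyond this edge.
- cup_center (a point): Bystander: white plastic cup, 68 mm across, 85 mm tall, at the case's right; point half-way up.
- mic_center (a point): Bystander: black hand microphone lying at the case's right, 85 x 55 x 32 mm; point at its centre.
- pen_center (a point): Bystander: blue highlighter with white cap lying beyond the case, 117 x 17 x 15 mm; point at its centre.

How it is judged:
By the outcome, as a careful person would: the job done as asked, in the order asked, and still so for the second after the job is handed in, with the robot touching nothing.
It also fails if it takes over 72 s, if anything falls off the work surface, if the arm or the gripper's body presses on something with over 40 N, if the wrist force passes 120 N, or if a joint passes its speed limit or range.

## Robot

A 6-joint arm with a two-finger parallel gripper is mounted at the origin on the work surface. World frame = base frame: x ahead of the robot, y to its left, z up, the work surface at z = 0. Lengths are in m, angles in rad, forces in N, time in s.
With the tool pointing down it reaches from about 0.3 to 0.75 m from the base axis. Payload 8.5 kg.
Tool frame: the origin (TCP) lies at the very end of the fingers, on their centre line; the grasp point (between the pads) lies 19 mm behind it (ctrl.grasp_offset is the distance from the TCP to the grasp point, in m); x points along the fingers, z is the direction in which the jaws open and shut, and the axes are right-handed (so a half turn about x gives the same grasp; the last joint's range is limited). The gripper opens to 88 mm and grips with 3 to 60 N. Pads are 18 mm wide; open, the fingers measure 123 mm over their backs; the gripper's body (75 mm by 187 mm) begins 45 mm behind the grasp point.
Start: joints at [1.067, 0.381, 1.297, -0, 1.464, -0.215], TCP at [0.157, 0.527, 0.239] pointing down, gripper open.
Joint ranges: [-3.11, 3.11], [-0.89, 2.33], [0.22, 2.48], [-1.42, 4.56], [0.17, 2.85], [-2.88, 2.88]. Speed limits (rad/s): [2.39, 2.39, 3.14, 3.14, 3.14, 3.14].

## Interface

Orientations are given as a rotation vector (axis times angle).
In Python, from station import ctrl, optics gives the robot as it stands. The module is installed in compiled form; this text tells all that it offers.
- The arm moves only by the shell command python3 -m handwheel 'ROWS'. ROWS is JSON, one flat list of numbers, 7 for each row, row after row: the closure, from -1 (fully open) to 1 (shut), then the shift along the tool's x, y, z in m, then the turn, a rotation vector about the tool's x, y, z in degrees. In form: [jaw, x, y, z, ax, ay, az, jaw, x, y, z, ax, ay, az, ...]. A call has 1 to 8 rows; each row shifts and turns the commanded pose from where the row before left it, along the tool's axes as they then stand; what a row does not reach is not made up. A row lasts 1/12 s, in which the tool goes at most 41.7 mm and 7.16 degrees, less where a joint would pass 70% of its speed; a pose out of reach is approached as far as the arm can. A call with a gripper value outside its range is refused whole. The fingers move at their own pace and stop on an object; the grip force is fixed at half the most. Time passes only in rows, so rows that do not move let the fingers close. It gives the time, the measured TCP pose, the force and the opening at its end, in the units of the state.
- ctrl.get_state(): the state, without advancing time (a new reading comes with each control period).
- optics.get_image(name): name is "side" or "top"; returns (picture, depth): 420x560x3 uint8, blue, green, red; 420x560 float32, m along the optical axis (not along the pixel's ray), 0 where there is no reading.
- optics.camera_info(name): a dict with "fx", "fy", "cx", "cy" (pixels), "R" (3x3) and "t" (3): a world point X has camera coordinates R X + t. Camera axes: x right, y down, z forward; pixel columns grow to the right and rows downward; lengths in m; the calibration is good to about 2 mm. A picture is of the moment at which its call begins. camera_info takes no time and is no camera call.
- ctrl.job_done(): hands the job in, once; it reports no verdict.
The state is a dict: "t": time; "joint_positions": joint angles; "qd": joint speeds; "effort": joint torques, N m; "eef_pos": TCP position; "eef_rot": TCP orientation; "force": force on the tool from outside, world axes, zero at the start; "torque": the same for the moment, N m; "width": opening from 0.0 (shut) to 1.0 (fully open).
Only numpy, scipy, OpenCV 4.12 (cv2) and the standard library are available. Lean on these libraries where they do the work, as an engineer would, in place of code of your own. Each camera call takes 0.05 s, during which the arm holds its last target.

## Working session

There is one attempt and no reset: what is moved stays moved. The work goes in short steps, Python scripts to look and compute and a shell command to move; the robot and the scene stay as the last step left them, time stands still between calls to the robot, and variables do not carry over. Pictures are saved under pics/ and viewed, and the job is handed in when it is done.

```bash
mkdir -p pics
python3 - <<'E'
from station import ctrl, optics
import cv2,numpy as np
s=ctrl.get_state();print({k:np.round(v,3).tolist() for k,v in s.items()},ctrl.grasp_offset)
for n in("top","side"):
    p,d=optics.get_image(n);cv2.imwrite(f"pics/{n}0.png",p);np.save(f"pics/{n}0.npy",d)
    c=optics.camera_info(n);print(n,{k:np.round(v,4).tolist() for k,v in c.items()})
E
```

```text
{'t': 0.0, 'joint_positions': [1.067, 0.381, 1.298, 0.0, 1.464, -0.215], 'qd': [0.001, 0.001, 0.002, 0.001, 0.0, 0.001], 'effort': [-0.002, -43.793, -22.456, 0.071, 0.035, -0.0], 'eef_pos': [0.157, 0.527, 0.238], 'eef_rot': [-0.995, 1.333, 0.994], 'force': [-0.801, 0.036, 0.389], 'torque': [0.014, -0.001, -0.039], 'width': 1.001} 0.0187
top {'fx': 467.5896, 'fy': 467.5896, 'cx': 285.0281, 'cy': 211.0901, 'R': [[-0.0598, -0.9982, -0.001], [-0.9746, 0.0586, -0.2161], [0.2158, -0.0119, -0.9764]], 't': [-0.0796, 0.6244, 0.89]}
side {'fx': 402.7273, 'fy': 402.7273, 'cx': 279.88, 'cy': 208.9239, 'R': [[0.9751, -0.2217, -0.0085], [-0.175, -0.7452, -0.6435], [0.1363, 0.6289, -0.7654]], 't': [-0.6202, 0.0897, 0.7202]}
```

View pics/top0.png

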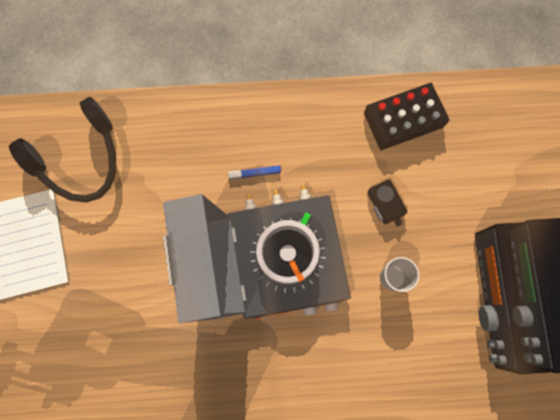

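View pics/side0.png

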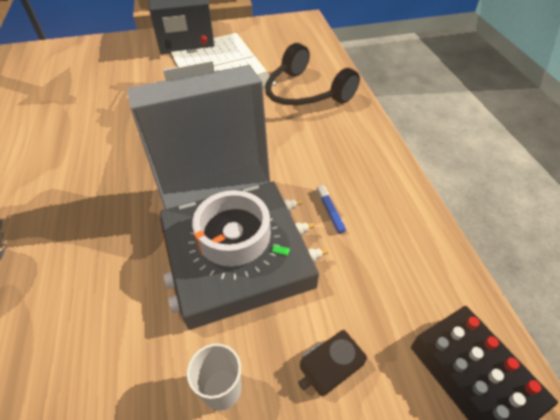

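```bash
cat > h.py <<'E'
from station import ctrl, optics
import cv2,numpy as np
from scipy.optimize import least_squares
from scipy.spatial.transform import Rotation as Ro
def cloud(n,d):
    c=optics.camera_info(n);v,u=np.mgrid[:420,:560]
    P=np.stack([(u-c['cx'])/c['fx']*d,(v-c['cy'])/c['fy']*d,d],-1)
    return (P-c['t'])@np.array(c['R'])
def onplane(n,uv,z):
    c=optics.camera_info(n);R=np.array(c['R']);C=-R.T@c['t']
    uv=np.atleast_2d(uv).astype(float)
    r=np.stack([(uv[:,0]-c['cx'])/c['fx'],(uv[:,1]-c['cy'])/c['fy'],np.ones(len(uv))],-1)@R
    return C+r*((z-C[2])/r[:,2])[:,None]
def proj(n,X):
    c=optics.camera_info(n);q=np.atleast_2d(X)@np.array(c['R']).T+c['t'];return np.stack([q[:,0]/q[:,2]*c['fx']+c['cx'],q[:,1]/q[:,2]*c['fy']+c['cy']],-1)
def masks(p):
    h=cv2.cvtColor(p,cv2.COLOR_BGR2HSV)
    H,S,V=[h[...,i].astype(int) for i in range(3)]
    return ((H<13)&(S>190)&(V>120)),((H>45)&(H<80)&(S>150)&(V>80))
def snap(tag):
    o={}
    for n in("top","side"):
        p,d=optics.get_image(n);cv2.imwrite(f"pics/{n}{tag}.png",p);np.save(f"pics/{n}{tag}.npy",d);o[n]=(p,d)
    return o
E
python3 - <<'E'
from h import *
for n in("top","side"):
    p=cv2.imread(f"pics/{n}0.png");d=np.load(f"pics/{n}0.npy");P=cloud(n,d)
    o,g=masks(p);
    g0=np.argwhere(g)[:,::-1];print(n,"green px",len(g0),g0.mean(0),onplane(n,g0.mean(0),.05).round(4), "depth",P[g].mean(0).round(4))
    near=np.linalg.norm(P[...,:2]-onplane(n,g0.mean(0),.05)[0,:2],axis=-1)<.2
    rim=near&(P[...,2]>.100)&(P[...,2]<.113)&(d>0)
    if n=="top": box=np.zeros_like(rim);box[205:300,245:330]=1
    else: box=np.zeros_like(rim);box[180:270,188:275]=1
    rim&=box
    X=P[rim][:,:2]
    f=lambda q:(np.abs(np.hypot(*(X-q[:2]).T)-q[2]))-.0
    r=least_squares(lambda q:np.hypot(*(X-q[:2]).T)-.0555,[*X.mean(0)],loss='soft_l1',f_scale=.003)
    print("hub",r.x,len(X),P[rim][:,2].mean(), np.abs(r.fun).mean())
    om=o&near&box; q=P[om]; ang=np.degrees(np.arctan2(*(q[:,:2]-r.x).T[::-1]))
    print("orange",len(q)); 
    for row in np.c_[np.argwhere(om)[:,::-1],q.round(3),np.hypot(*(q[:,:2]-r.x).T).round(3),ang.round(1)][::4]: print(row.tolist())
    deck=near&(np.abs(P[...,2]-.05)<.004)
    print("deck z",np.median(P[deck][:,2]))
E
```

```text
top green px 60 [305.5 218. ] [[ 0.6052 -0.1587  0.05  ]] depth [ 0.6044 -0.1585  0.0543]
hub [ 0.53024565 -0.11727525] 1065 0.10662180880950466 0.002868731314056614
orange 92
[292.0, 261.0, 0.515, -0.125, 0.071, 0.017, -154.1]
[291.0, 262.0, 0.513, -0.122, 0.073, 0.018, -163.3]
[290.0, 263.0, 0.511, -0.12, 0.074, 0.019, -170.9]
[294.0, 263.0, 0.511, -0.128, 0.071, 0.022, -150.2]
[292.0, 264.0, 0.509, -0.124, 0.075, 0.023, -162.3]
[291.0, 265.0, 0.507, -0.122, 0.075, 0.024, -168.5]
[296.0, 265.0, 0.507, -0.132, 0.07, 0.028, -147.7]
[295.0, 266.0, 0.504, -0.13, 0.076, 0.029, -154.2]
[293.0, 267.0, 0.503, -0.126, 0.074, 0.029, -162.8]
[293.0, 268.0, 0.501, -0.126, 0.071, 0.03, -163.8]
[292.0, 269.0, 0.499, -0.124, 0.071, 0.032, -168.5]
[296.0, 269.0, 0.498, -0.131, 0.078, 0.035, -156.3]
[295.0, 270.0, 0.497, -0.129, 0.075, 0.036, -160.3]
[294.0, 271.0, 0.495, -0.127, 0.073, 0.037, -164.2]
[298.0, 271.0, 0.494, -0.135, 0.075, 0.04, -153.7]
[297.0, 272.0, 0.493, -0.133, 0.071, 0.041, -157.1]
[295.0, 273.0, 0.491, -0.129, 0.073, 0.041, -163.5]
[299.0, 273.0, 0.49, -0.137, 0.075, 0.045, -153.9]
[297.0, 274.0, 0.489, -0.133, 0.071, 0.044, -159.3]
[297.0, 275.0, 0.487, -0.133, 0.075, 0.046, -160.6]
[301.0, 276.0, 0.482, -0.139, 0.108, 0.053, -155.8]
[301.0, 279.0, 0.476, -0.139, 0.109, 0.058, -158.5]
[300.0, 280.0, 0.474, -0.137, 0.111, 0.06, -161.0]
deck z 0.0500097534224629
side green px 89 [280.73033708 249.97752809] [[ 0.6026 -0.1555  0.05  ]] depth [ 0.6008 -0.163   0.0614]
hub [ 0.5299891  -0.11891676] 1573 0.10691803006268526 0.0029468770840091222
orange 1
[197.0, 235.0, 0.476, -0.14, 0.11, 0.058, -158.9]
deck z 0.05114270157487731
```

Run:
```python
from h import *
p=cv2.imread("pics/top0.png");cv2.imwrite("pics/z1.png",cv2.resize(p[180:330,155:355],None,fx=4,fy=4,interpolation=cv2.INTER_CUBIC))
```

```text
(no output)
```

View pics/z1.png

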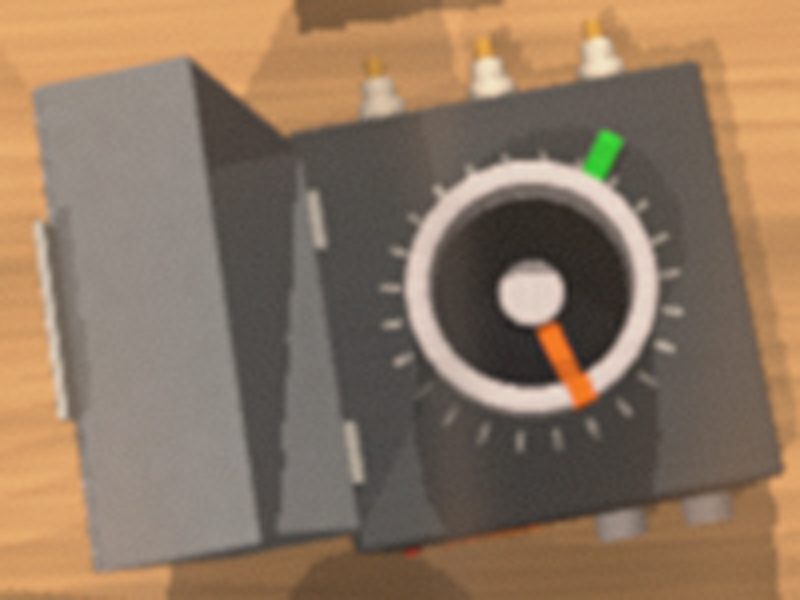

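Run:
```python
from h import *
s=ctrl.get_state();R=Ro.from_rotvec(s['eef_rot']).as_matrix();print("R",R.round(3).tolist())
d=np.load("pics/top0.npy");P=cloud("top",d)
hub=np.array([.530,-.118])
# deck yaw: deck points mask -> minAreaRect
Q=P[(np.abs(P[...,2]-.05)<.006)&(np.hypot(*(np.moveaxis(P[...,:2],-1,0)-hub[:,None,None]))<.17)]
q=((Q[:,:2])*1000).astype(np.float32);print(cv2.minAreaRect(q))
# ticks on case edges in pixels: use right edge from zoom
for z,pts in((.05,[(155+695/4,180+65/4),(155+780/4,180+470/4),(155+360/4,180+550/4)]),):
    X=onplane("top",pts,z);print(X.round(4).tolist()); e=X[0]-X[1];print(np.degrees(np.arctan2(e[1],e[0])),np.linalg.norm(e)); e=X[2]-X[1];print(np.degrees(np.arctan2(e[1],e[0])),np.linalg.norm(e))
yaw=np.radians(9)
ex=np.array([np.cos(yaw),np.sin(yaw)]);ey=np.array([-ex[1],ex[0]])
for n in("top","side"):
    P=cloud(n,np.load(f"pics/{n}0.npy"))
    a=(P[...,:2]-hub)@ex;b=(P[...,:2]-hub)@ey;z=P[...,2]
    m=(np.abs(a)<.09)&(b>.08)&(b<.27)&(z>.06)
    print(n)
    for z0 in np.arange(.06,.3,.02):
        k=m&(np.abs(z-z0)<.01)
        if k.sum()>5:print(round(z0,2),k.sum(),np.percentile(b[k],[3,50,97]).round(3),z[k].max().round(3), np.percentile(a[k],[3,97]).round(3))
```

```text
R [[-0.001, -0.959, 0.285], [-0.001, 0.285, 0.959], [-1.0, 0.0, -0.001]]
((527.2888793945312, -95.567626953125), (222.2738037109375, 264.1247253417969), 6.955994129180908)
[[0.6489, -0.2108, 0.05], [0.4374, -0.2366, 0.05], [0.4109, -0.0246, 0.05]]
6.954176366027514 0.21308216814276595
97.12682010389433 0.21362863445805194
top
0.24 1694 [0.155 0.18  0.195] 0.25 [-0.085  0.084]
0.26 3101 [0.128 0.15  0.194] 0.268 [-0.085  0.083]
side
0.06 405 [0.17  0.174 0.178] 0.07 [-0.085  0.084]
0.08 846 [0.171 0.175 0.18 ] 0.09 [-0.085  0.084]
0.1 874 [0.173 0.178 0.181] 0.11 [-0.084  0.084]
0.12 928 [0.176 0.18  0.184] 0.13 [-0.085  0.084]
0.14 997 [0.178 0.182 0.186] 0.15 [-0.085  0.084]
0.16 1037 [0.18  0.184 0.188] 0.17 [-0.085  0.084]
0.18 1126 [0.182 0.186 0.19 ] 0.19 [-0.085  0.084]
0.2 1187 [0.185 0.189 0.192] 0.21 [-0.085  0.084]
0.22 141 [0.186 0.19  0.193] 0.216 [-0.086  0.083]
0.24 467 [0.176 0.188 0.197] 0.25 [-0.084  0.084]
0.26 2658 [0.128 0.159 0.195] 0.268 [-0.084  0.083]
```

```bash
python3 -m handwheel '[-1,-0.04,0,0,0,0,0, -1,-0.04,0,0,0,0,0, -1,-0.01,-0.029,-0.0236,0,0,0, -1,0,-0.029,-0.0236,0,0,0, -1,0,-0.029,-0.0236,0,0,0, -1,0,-0.029,-0.0236,0,0,0, -1,0,-0.029,-0.0236,0,0,0, -1,0,-0.029,-0.0236,0,0,0]'
python3 -m handwheel '[-1,0,-0.029,-0.0236,0,0,0, -1,0,-0.029,-0.0236,0,0,0, -1,0,-0.029,-0.0236,0,0,0, -1,0,-0.029,-0.0236,0,0,0, -1,0,-0.029,-0.0236,0,0,0, -1,0,-0.029,-0.0236,0,0,0, -1,0,-0.029,-0.0236,0,0,0, -1,0,-0.029,-0.0236,0,0,0]'
python3 -m handwheel '[-1,0,-0.029,-0.0236,0,0,0, -1,0,-0.029,-0.0236,0,0,0, -1,0,-0.029,-0.0236,0,0,0, -1,0,-0.029,-0.0236,0,0,0, -1,0,-0.029,-0.0236,0,0,0, -1,0,-0.029,-0.0236,0,0,0, -1,0,0,0,0,0,0, -1,0,0,0,0,0,0]'
python3 -m handwheel '[-1,0,0,0,7,0,0, -1,0,0,0,7,0,0, -1,0,0,0,7,0,0, -1,0,0,0,7,0,0, -1,0,0,0,7,0,0, -1,0,0,0,7,0,0, -1,0,0,0,1.4,0,0, -1,0,0,0,0,0,0]'
cat >> h.py <<'E'
hub=np.array([.530,-.118])
def rel(goal,psi):
    s=ctrl.get_state();R=Ro.from_rotvec(s['eef_rot']).as_matrix()
    cur=np.degrees(np.arctan2(R[1,2],R[0,2]))
    d=R.T@(np.array(goal)-s['eef_pos'])
    tilt=np.degrees(np.arccos(min(1,-R[2,0])))
    v=s['eef_pos'][:2]-hub
    print("t",s['t'],"pos",s['eef_pos'].round(4),"psi",cur.round(2),"tilt",tilt.round(2),"phi",np.degrees(np.arctan2(v[1],v[0])).round(2),"r",np.hypot(*v).round(4),"F",s['force'].round(1),"w",s['width'],"q",s['joint_positions'].round(3))
    print("need tool shift",d.round(4),"ax",round((cur-psi+180)%360-180,2))
def circ(phi,z,r=.0555): return [hub[0]+r*np.cos(np.radians(phi)),hub[1]+r*np.sin(np.radians(phi)),z]
E
python3 -c "
from h import *
rel(circ(30,.083),30)"
```

```text
t: 0.77
eef_pos: [0.2835, 0.3403, 0.3286]
eef_rot: [-0.994, 1.332, 0.994]
force: [1.5, -0.2, -0.1]
width: 1.002
t: 1.43
eef_pos: [0.4523, 0.093, 0.3286]
eef_rot: [-0.993, 1.333, 0.994]
force: [0.7, 0.8, -0.3]
width: 0.999
t: 2.1
eef_pos: [0.5786, -0.0919, 0.3273]
eef_rot: [-0.991, 1.334, 0.994]
force: [-0.3, 0.8, -0.4]
width: 1.001
t: 2.77
eef_pos: [0.5778, -0.0895, 0.329]
eef_rot: [-0.413, 1.531, 0.413]
force: [0.4, -0.3, -0.2]
width: 0.999
t 2.7667 pos [ 0.5778 -0.0895  0.329 ] psi 30.21 tilt 0.01 phi 30.86 r 0.0556 F [ 0.4 -0.3 -0.2] w 0.999339012291911 q [-0.356  0.402  1.008  0.     1.732 -0.883]
need tool shift [ 2.46e-01 -9.00e-04 -2.00e-04] ax 0.21
```

```bash
python3 -m handwheel '[-1,0.04,-0.001,0,0.2,0,0, -1,0.04,0,0,0,0,0, -1,0.04,0,0,0,0,0, -1,0.04,0,0,0,0,0, -1,0.04,0,0,0,0,0, -1,0.03,0,0,0,0,0, -1,0.018,0,0,0,0,0, -1,0,0,0,0,0,0]'
python3 -m handwheel '[0.9,0,0,0,0,0,0, 0.9,0,0,0,0,0,0, 0.9,0,0,0,0,0,0, 0.9,0,0,0,0,0,0, 0.9,0,0,0,0,0,0, 0.9,0,0,0,0,0,0, 0.9,0,0,0,0,0,0, 0.9,0,0,0,0,0,0]'
python3 -c "
from h import *
rel(circ(30,.083),30);snap('1')"
```

```text
t: 3.43
eef_pos: [0.5778, -0.0906, 0.079]
eef_rot: [-0.411, 1.534, 0.413]
force: [0.3, -1.3, -0.5]
width: 0.999
t: 4.1
eef_pos: [0.5787, -0.0913, 0.0808]
eef_rot: [-0.409, 1.532, 0.408]
force: [-0.5, -0.7, 0.1]
width: 0.42
t 4.1 pos [ 0.5787 -0.0913  0.0808] psi 29.86 tilt 0.01 phi 28.72 r 0.0555 F [-0.5 -0.7  0.1] w 0.420002034805991 q [-0.358  0.596  1.419 -0.     1.127 -0.88 ]
need tool shift [-0.0022  0.0012 -0.    ] ax -0.14
```

View pics/side1.png

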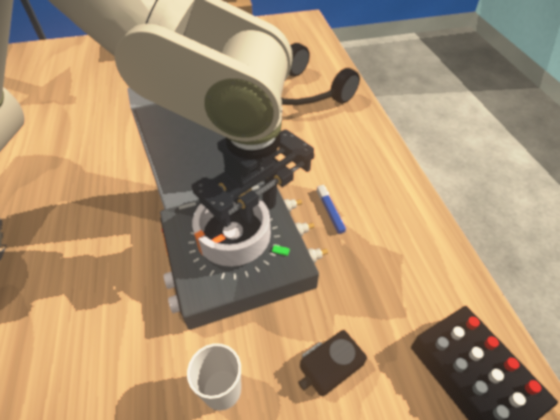

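```bash
python3 -m handwheel '[0.9,0,0,0,0,0,0, 0.9,0,0,0,0,0,0, 0.9,0,0,0,0,0,0, 0.9,0,0,0,0,0,0, 0.9,0,0,0,0,0,0, 0.9,0,0,0,0,0,0, 0.9,0,0,0,0,0,0]'
python3 -c "
from h import *
rel(circ(29,.081),29)"
```

```text
t: 4.78
eef_pos: [0.5795, -0.0914, 0.0808]
eef_rot: [-0.409, 1.53, 0.408]
force: [4.8, 0.2, -2.2]
width: 0.124
t 4.7833 pos [ 0.5795 -0.0914  0.0808] psi 29.88 tilt 0.12 phi 28.22 r 0.0562 F [ 4.8  0.2 -2.2] w 0.12391415932573038 q [-0.358  0.596  1.418  0.     1.125 -0.88 ]
need tool shift [-0.0002  0.0008 -0.0007] ax 0.88
```

```bash
python3 -m handwheel '[0.9,0,-0.0048,-0.0002,5,0,0, 0.9,0,-0.0068,-0.0004,7,0,0, 0.9,0,-0.0068,-0.0004,7,0,0, 0.9,0,-0.0068,-0.0004,7,0,0, 0.9,0,-0.0068,-0.0004,7,0,0, 0.9,0,-0.0068,-0.0004,7,0,0, 0.9,0,-0.0068,-0.0004,7,0,0]'
python3 -c "
from h import *
rel(circ(29-47,.081),29-47);snap('2')
p=cv2.imread('pics/top2.png')[180:330,155:355];q=cv2.imread('pics/side2.png')[120:300,130:330]
cv2.imwrite('pics/c2.png',np.hstack([cv2.resize(p,(400,300)),cv2.resize(q,(333,300))]))"
```

```text
t: 5.37
eef_pos: [0.5817, -0.1353, 0.0807]
eef_rot: [0.24, 1.563, -0.239]
force: [-12.3, 3.1, 7.2]
width: 0.12
t 5.3667 pos [ 0.5817 -0.1353  0.0807] psi -17.46 tilt 0.3 phi -18.46 r 0.0546 F [-12.3   3.1   7.2] w 0.12048638174369 q [-4.260e-01  6.140e-01  1.381e+00 -1.000e-03  1.152e+00 -1.210e-01]
need tool shift [-0.0003  0.0004  0.001 ] ax 0.54
```

View pics/c2.png

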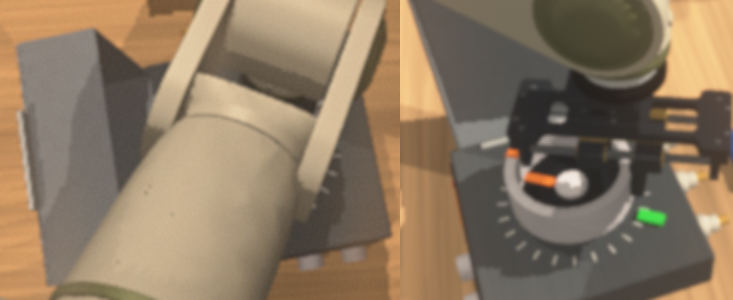

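```bash
python3 -m handwheel '[0.9,0,0,0,0,0,0, 0.9,0,0,0,0,0,0]'
python3 -c "
from h import *
rel(circ(29-47,.081),29-47)"
```

```text
t: 5.63
eef_pos: [0.5817, -0.1354, 0.0807]
eef_rot: [0.235, 1.563, -0.235]
force: [-9.6, -0.2, 5.4]
width: 0.121
t 5.6333 pos [ 0.5817 -0.1354  0.0807] psi -17.14 tilt 0.29 phi -18.59 r 0.0545 F [-9.6 -0.2  5.4] w 0.1210238496141208 q [-0.426  0.614  1.381 -0.002  1.151 -0.126]
need tool shift [-0.0003  0.0005  0.001 ] ax 0.86
```

```bash
python3 -m handwheel '[0.9,0,-0.0068,-0.0008,7,0,0, 0.9,0,-0.0068,-0.0004,7,0,0, 0.9,0,-0.0068,-0.0004,7,0,0, 0.9,0,-0.0068,-0.0004,7,0,0, 0.9,0,-0.0068,-0.0004,7,0,0, 0.9,0,-0.0068,-0.0004,7,0,0, 0.9,0,-0.0068,-0.0004,7,0,0, 0.9,0,0,0,0,0,0]'
python3 -c "
from h import *
rel(circ(-67,.081),-67)"
```

```text
t: 6.3
eef_pos: [0.5493, -0.1672, 0.0806]
eef_rot: [0.904, 1.386, -0.902]
force: [-10.8, 13.0, 10.2]
width: 0.123
t 6.3 pos [ 0.5493 -0.1672  0.0806] psi -66.49 tilt 0.55 phi -68.57 r 0.0528 F [-10.8  13.   10.2] w 0.12255263882146786 q [-0.502  0.583  1.448  0.002  1.121  0.657]
need tool shift [-0.0004  0.0014  0.0027] ax 0.51
```

```bash
sed -i 's/^hub=.*/hub=np.array([.5295,-.1154])/' h.py; python3 -m handwheel '[0.9,0,0,-0.0015,0,0,0, 0.9,0,0,0,0,0,0]'
python3 -c "
from h import *
rel(circ(-67,.081),-67)"
```

```text
t: 6.47
eef_pos: [0.5498, -0.167, 0.0807]
eef_rot: [0.897, 1.384, -0.898]
force: [-8.7, 6.3, 6.6]
width: 0.121
t 6.4667 pos [ 0.5498 -0.167   0.0807] psi -66.1 tilt 0.35 phi -68.5 r 0.0554 F [-8.7  6.3  6.6] w 0.12065353910258439 q [-0.501  0.582  1.448 -0.     1.117  0.653]
need tool shift [-0.0003  0.0014  0.0001] ax 0.9
```

```bash
python3 -m handwheel '[0.9,0,-0.0058,-0.0016,7,0,0, 0.9,0,-0.0062,-0.0004,7,0,0, 0.9,0,-0.0068,-0.0004,7,0,0, 0.9,0,-0.0068,-0.0004,7,0,0, 0.9,0,-0.0068,-0.0004,7,0,0, 0.9,0,-0.0068,-0.0004,7,0,0, 0.9,0,-0.0068,-0.0004,7,0,0, 0.9,0,0,0,0,0,0]'
python3 -c "
from h import *
rel(circ(-115,.081),-115);snap('3')
p=cv2.imread('pics/top3.png')[180:330,155:355];q=cv2.imread('pics/side3.png')[120:300,130:330]
cv2.imwrite('pics/c3.png',np.hstack([cv2.resize(p,(400,300)),cv2.resize(q,(333,300))]))"
```

```text
t: 7.13
eef_pos: [0.5048, -0.1639, 0.0807]
eef_rot: [1.529, 0.971, -1.531]
force: [-4.0, 10.0, 4.9]
width: 0.123
t 7.1333 pos [ 0.5048 -0.1639  0.0807] psi -115.46 tilt 0.32 phi -117.0 r 0.0545 F [-4.  10.   4.9] w 0.12296179430348084 q [-0.538  0.521  1.576  0.002  1.05   1.476]
need tool shift [-0.0003  0.0019  0.0011] ax -0.46
```

View pics/c3.png

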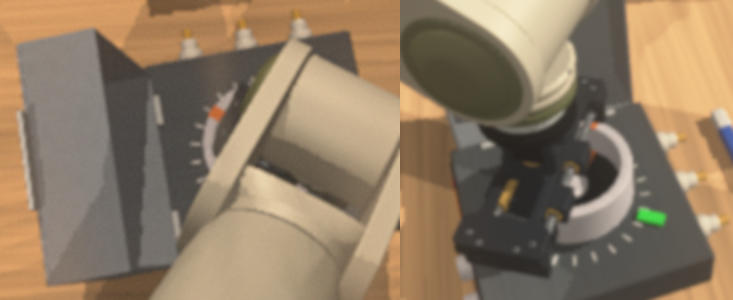

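```bash
python3 -m handwheel '[0.9,0,-0.0060,-0.0014,7,0,0, 0.9,0,-0.0062,-0.0004,7,0,0, 0.9,0,-0.0068,-0.0004,7,0,0, 0.9,0,-0.0068,-0.0004,7,0,0, 0.9,0,-0.0068,-0.0004,7,0,0, 0.9,0,-0.0068,-0.0004,7,0,0, 0.9,0,0,0,0,0,0, 0.9,0,0,0,0,0,0]'
python3 -c "
from h import *
rel(circ(-157,.081),-157);snap('4')
p=cv2.imread('pics/top4.png')[180:330,155:355];q=cv2.imread('pics/side4.png')[120:300,130:330]
cv2.imwrite('pics/c4.png',np.hstack([cv2.resize(p,(400,300)),cv2.resize(q,(333,300))]))"
```

```text
t: 7.9
eef_pos: [0.4796, -0.1353, 0.0807]
eef_rot: [2.002, 0.41, -2.005]
force: [-1.7, 9.8, 3.4]
width: 0.124
t 7.9 pos [ 0.4796 -0.1353  0.0807] psi -157.1 tilt 0.24 phi -158.24 r 0.0537 F [-1.7  9.8  3.4] w 0.1244390033760053 q [-5.140e-01  4.760e-01  1.668e+00  2.000e-03  1.002e+00  2.227e+00]
need tool shift [-0.0003  0.0012  0.0018] ax -0.1
```

View pics/c4.png

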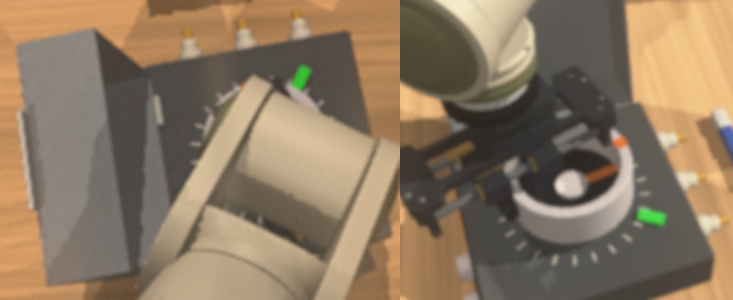

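```bash
python3 -m handwheel '[0,0,0,0,0,0,0, 0,0,0,0,0,0,0, 0,0,0,0,0,0,0, 0,0,0,0,0,0,0, 0,0,0,0,0,0,0, 0,-0.01,0,0,0,0,0, 0,-0.03,0,0,0,0,0, 0,-0.04,0,0,0,0,0]'
python3 -m handwheel '[0,-0.04,0,0,-7,0,0, 0,0,0,0,-7,0,0, 0,0,0,0,-7,0,0, 0,0,0,0,-7,0,0, 0,0,0,0,-7,0,0, 0,0,0,0,-7,0,0, 0,0,0,0,-7,0,0, 0,0,0,0,-7,0,0]'
python3 -c "
from h import *
rel(circ(-70,.2),-70);snap('5')"
```

```text
t: 8.67
eef_pos: [0.4795, -0.1371, 0.1597]
eef_rot: [1.999, 0.409, -2.009]
force: [0.2, -0.6, 0.9]
width: 0.499
t: 9.33
eef_pos: [0.4806, -0.1376, 0.2007]
eef_rot: [1.347, 1.114, -1.347]
force: [-0.3, -0.3, 0.1]
width: 0.502
t 9.3333 pos [ 0.4806 -0.1376  0.2007] psi -100.81 tilt 0.01 phi -155.56 r 0.0537 F [-0.3 -0.3  0.1] w 0.5018375805191263 q [-0.516  0.327  1.499 -0.     1.316  1.243]
need tool shift [0.0007 0.0723 0.0167] ax -30.81
```

View pics/side5.png

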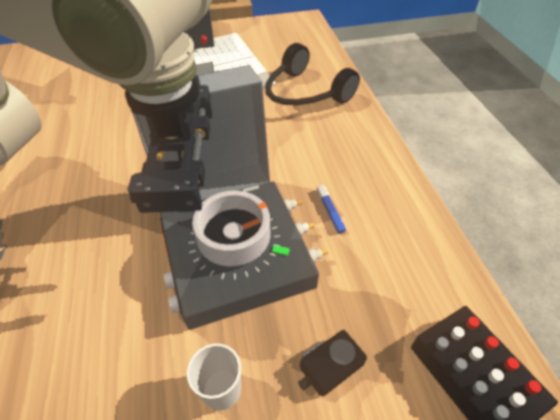

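View pics/top5.png

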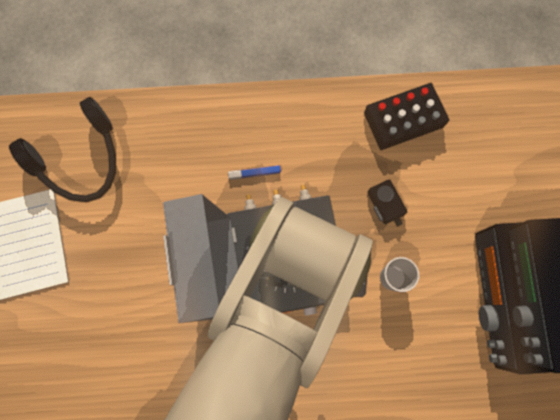

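```bash
cat >> h.py <<'E'
def ang(n,p,d,verbose=True):
    P=cloud(n,d);h=cv2.cvtColor(p,cv2.COLOR_BGR2HSV).astype(int);H,S,V=h[...,0],h[...,1],h[...,2]
    hh=np.array([.530,-.1175]);rr=np.linalg.norm(P[...,:2]-hh,axis=-1)
    rim=(rr<.075)&(rr>.04)&(np.abs(P[...,2]-.107)<.005)&(d>0)
    # fit annulus: pixel -> plane z=.107, fit inner/outer as mid circle
    X=onplane(n,np.argwhere(rim)[:,::-1],.107)[:,:2]
    a=np.arctan2(*(X-hh).T[::-1]);
    # outer contour per angle bin
    B=[];
    for k in range(-36,36):
        s=(a>=k*np.pi/36)&(a<(k+1)*np.pi/36)
        if s.sum()>3:
            r=np.hypot(*(X[s]-hh).T);B.append([(k+.5)*np.pi/36,(r.max()+r.min())/2])
    B=np.array(B);Y=hh+B[:,1:]*np.c_[np.cos(B[:,0]),np.sin(B[:,0])]
    f=least_squares(lambda q:np.hypot(*(Y-q[:2]).T)-q[2],[*hh,.0555],loss='soft_l1',f_scale=.002);c=f.x[:2]
    g=(H>45)&(H<80)&(S>120)&(V>60)&(rr<.14);G=onplane(n,np.argwhere(g)[:,::-1],.05)[:,:2]
    o=((H<14)|(H>174))&(S>120)&(V>60)&(rr<.07)&(P[...,2]>.099)&(P[...,2]<.116);O=onplane(n,np.argwhere(o)[:,::-1],.107)[:,:2]
    fl=((H<14)|(H>174))&(S>120)&(V>40)&(rr<.052)&(P[...,2]<.085);Fl=onplane(n,np.argwhere(fl)[:,::-1],.073)[:,:2]
    A=lambda X:np.degrees(np.arctan2(*(X.mean(0)-c)[::-1])).round(2) if len(X) else None
    print(n,"hub",f.x.round(4),"green",A(G),len(G),np.hypot(*(G.mean(0)-c)).round(4),"rim mark",A(O),len(O),np.hypot(*(O.mean(0)-c)).round(4) if len(O) else 0,"floor stripe",A(Fl),len(Fl))
    return c,A(G),A(O)
E
python3 - <<'E'
from h import *
for n,k in(("top",0),("side",0),("side",5)):
    ang(n,cv2.imread(f"pics/{n}{k}.png"),np.load(f"pics/{n}{k}.npy"))
p=cv2.imread("pics/side5.png");cv2.imwrite("pics/z5.png",cv2.resize(p[180:280,180:300],None,fx=6,fy=6,interpolation=cv2.INTER_CUBIC))
E
```

```text
top hub [ 0.5303 -0.1173  0.0551] green -29.02 75 0.0852 rim mark -158.94 40 0.0554 floor stripe -158.78 115
side hub [ 0.53  -0.118  0.055] green -27.31 124 0.0814 rim mark -160.03 53 0.0555 floor stripe -166.51 88
side hub [ 0.5302 -0.1181  0.0549] green -27.33 123 0.081 rim mark 17.81 39 0.0563 floor stripe 18.4 111
```

View pics/z5.png

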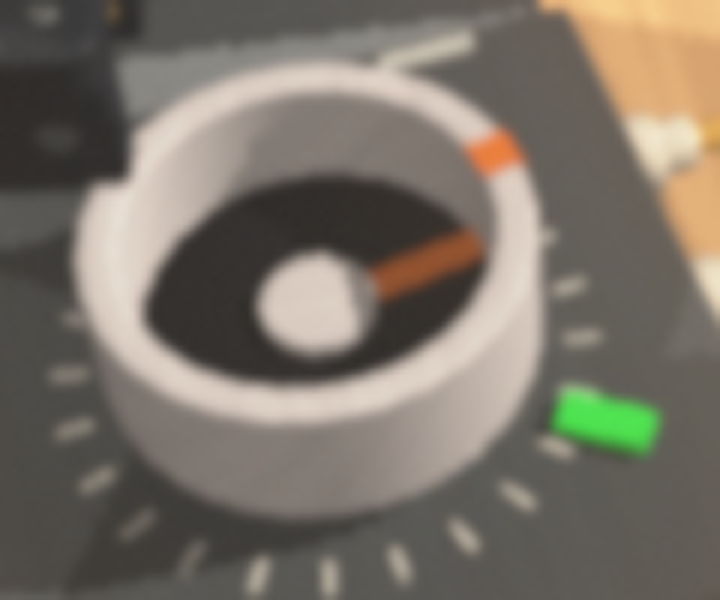

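```bash
sed -i 's/^hub=.*/hub=np.array([.5297,-.1160])/' h.py; python3 -m handwheel '[0,0,0.036,0.0083,0,0,0, 0,0,0.036,0.0083,0,0,0, 0,0,0,0,-7,0,0, 0,0,0,0,-7,0,0, 0,0,0,0,-7,0,0, 0,0,0,0,-7,0,0, 0,0,0,0,-2.8,0,0, 0,0,0,0,0,0,0]'
python3 -c "
from h import *
rel(circ(-70,.081),-70)"
```

```text
t: 10.1
eef_pos: [0.5481, -0.1678, 0.2006]
eef_rot: [0.955, 1.352, -0.955]
force: [-0.5, -0.3, 0.3]
width: 0.502
t 10.1 pos [ 0.5481 -0.1678  0.2006] psi -70.48 tilt 0.01 phi -70.49 r 0.0549 F [-0.5 -0.3  0.3] w 0.502100956354993 q [-0.504  0.45   1.297 -0.     1.395  0.727]
need tool shift [0.1196 0.0005 0.0006] ax -0.48
```

```bash
python3 -m handwheel '[0,0.04,0,0.0006,0,0,0, 0,0.035,0,0,0,0,0, 0,0.025,0,0,0,0,0, 0,0.019,0,0,0,0,0, 0.9,0,0,0,0,0,0, 0.9,0,0,0,0,0,0, 0.9,0,0,0,0,0,0, 0.9,0,0,0,0,0,0]'
python3 -m handwheel '[0.9,0,0,0,0,0,0, 0.9,0,0,0,0,0,0, 0.9,0,0,0,0,0,0, 0.9,0,0,0,0,0,0, 0.9,0,0,0,0,0,0]'
python3 -c "
from h import *
rel(circ(-70,.081),-70)"
```

```text
t: 10.77
eef_pos: [0.549, -0.1686, 0.0834]
eef_rot: [0.954, 1.349, -0.953]
force: [-0.1, 0.5, 0.1]
width: 0.22
t: 11.18
eef_pos: [0.5478, -0.1679, 0.0831]
eef_rot: [0.952, 1.353, -0.953]
force: [-4.7, 1.0, 6.1]
width: 0.133
t 11.1833 pos [ 0.5478 -0.1679  0.0831] psi -70.32 tilt 0.02 phi -70.78 r 0.055 F [-4.7  1.   6.1] w 0.13304682264804987 q [-0.504  0.575  1.455 -0.     1.112  0.724]
need tool shift [0.0021 0.0007 0.0005] ax -0.32
```

```bash
python3 -m handwheel '[0.9,0,0,0,0,0,0, 0.9,0,-0.0063,-0.0004,6.5,0,0, 0.9,0,-0.0063,-0.0004,6.5,0,0, 0.9,0,-0.0063,-0.0004,6.5,0,0, 0.9,0,-0.0063,-0.0004,6.5,0,0, 0.9,0,-0.0063,-0.0004,6.5,0,0, 0.9,0,-0.0063,-0.0004,6.5,0,0, 0.9,0,0,0,0,0,0]'
python3 - <<'E'
from h import *
rel(circ(-109.3,.081),-109.3);o=snap('6')
ang("side",*o["side"])
p=o["side"][0];cv2.imwrite("pics/z6.png",cv2.resize(p[180:280,180:300],None,fx=6,fy=6,interpolation=cv2.INTER_CUBIC))
E
```

```text
t: 11.85
eef_pos: [0.5101, -0.1666, 0.0831]
eef_rot: [1.459, 1.028, -1.457]
force: [-4.4, 7.9, 7.6]
width: 0.13
t 11.85 pos [ 0.5101 -0.1666  0.0831] psi -109.68 tilt 0.1 phi -111.2 r 0.0543 F [-4.4  7.9  7.6] w 0.1304936516401172 q [-5.370e-01  5.240e-01  1.560e+00  1.000e-03  1.059e+00  1.377e+00]
need tool shift [0.0021 0.0018 0.0012] ax -0.38
side hub [ 0.5276 -0.1176  0.057 ] green -26.78 127 0.0836 rim mark -22.61 51 0.0573 floor stripe -15.75 73
```

View pics/z6.png

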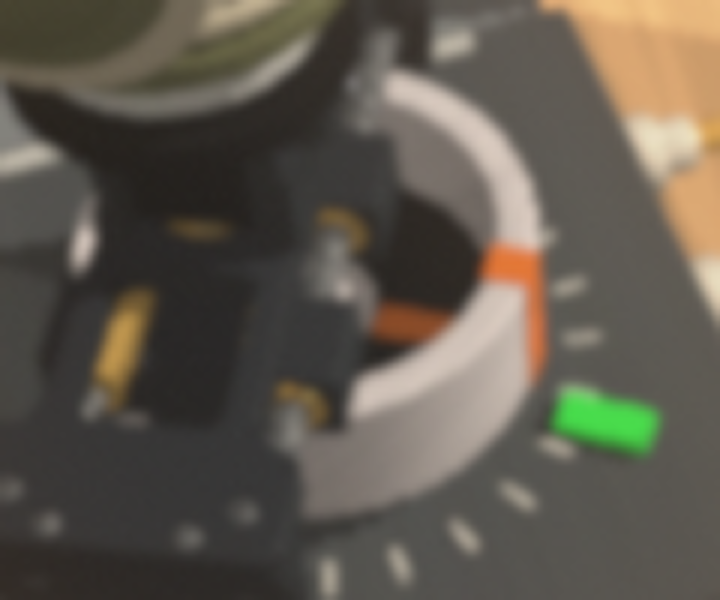

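```bash
python3 -m handwheel '[0.9,0,-0.0039,-0.0001,4,0,0, 0.9,0,0,0,0,0,0, 0.9,0,0,0,0,0,0]'
python3 - <<'E'
from h import *
rel(circ(-113.3,.081),-113.3);o=snap('7')
p,d=o["side"];P=cloud("side",d);h=cv2.cvtColor(p,cv2.COLOR_BGR2HSV).astype(int)
for k in("5","6","7"):
    p=cv2.imread(f"pics/side{k}.png");d=np.load(f"pics/side{k}.npy");P=cloud("side",d);h=cv2.cvtColor(p,cv2.COLOR_BGR2HSV).astype(int);H,S,V=h[...,0],h[...,1],h[...,2]
    c=np.array([.5301,-.1180]);U=onplane("side",np.argwhere(np.ones_like(H))[:,::-1],.107).reshape(420,560,3)[...,:2]-c
    r=np.hypot(U[...,0],U[...,1]);o=((H<14)|(H>174))&(S>120)&(V>60)&(r>.0505)&(r<.0605)
    q=U[o].mean(0);print(k,o.sum(),np.degrees(np.arctan2(q[1],q[0])),np.hypot(*q))
p=o7=cv2.imread("pics/side7.png");cv2.imwrite("pics/z7.png",cv2.resize(p[180:280,180:300],None,fx=6,fy=6,interpolation=cv2.INTER_CUBIC))
E
```

```text
t: 12.2
eef_pos: [0.5071, -0.1653, 0.083]
eef_rot: [1.504, 0.99, -1.502]
force: [-4.2, 8.5, 8.5]
width: 0.133
t 12.2 pos [ 0.5071 -0.1653  0.083 ] psi -113.35 tilt 0.1 phi -114.69 r 0.0542 F [-4.2  8.5  8.5] w 0.13309797068453091 q [-0.538  0.519  1.57   0.002  1.054  1.439]
need tool shift [0.002  0.0013 0.0013] ax -0.05
5 32 17.705507700011818 0.05557795187221529
6 37 -23.21808881350442 0.055355748226460305
7 36 -26.83258144208934 0.05547841353614063
```

View pics/z7.png

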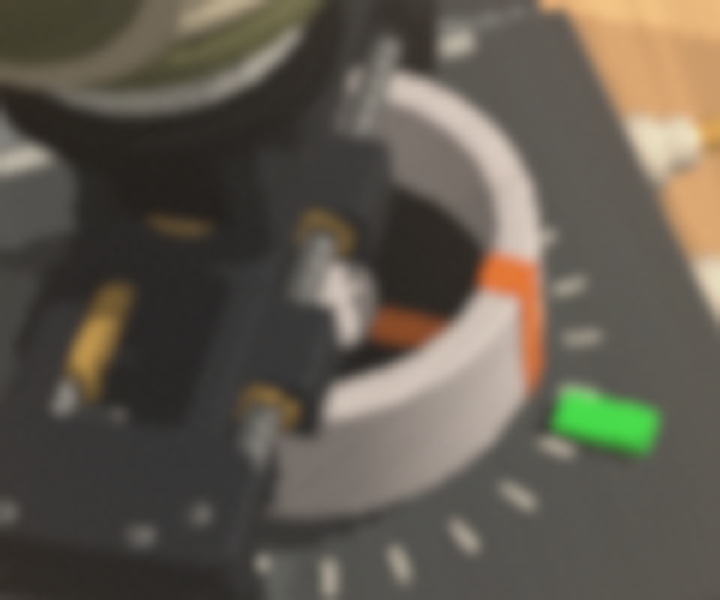

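```bash
python3 -m handwheel '[0.9,0,-0.0012,0,1.3,0,0, 0.9,0,0,0,0,0,0, 0,0,0,0,0,0,0, 0,0,0,0,0,0,0, 0,0,0,0,0,0,0, 0,0,0,0,0,0,0, 0,0,0,0,0,0,0]'
python3 -m handwheel '[0,-0.01,0,0,0,0,0, 0,-0.03,0,0,0,0,0, 0,-0.04,0,0,0,0,0, 0,-0.04,0,0,0,0,0, 0,-0.04,0,0,0,0,0, 0,-0.04,0,0,0,0,0, 0,-0.04,0,0,0,0,0, 0,-0.02,0,0,0,0,0]'
python3 -c "
from h import *
rel([.33,.13,.34],97)"
```

```text
t: 12.88
eef_pos: [0.5064, -0.1665, 0.0818]
eef_rot: [1.519, 0.973, -1.519]
force: [-0.4, 1.0, -0.9]
width: 0.482
t: 13.55
eef_pos: [0.5064, -0.1663, 0.3477]
eef_rot: [1.52, 0.967, -1.514]
force: [0.1, 0.1, 0.1]
width: 0.495
t 13.55 pos [ 0.5064 -0.1663  0.3477] psi -114.65 tilt 0.43 phi -114.89 r 0.0554 F [0.1 0.1 0.1] w 0.4954496080161406 q [-0.54   0.293  1.119 -0.     1.721  1.461]
need tool shift [ 0.0054 -0.2839 -0.1957] ax 148.35
```

```bash
python3 -m handwheel '[1,0,-0.0179,-0.0366,0,0,0, 1,0,-0.0179,-0.0366,0,0,0, 1,0,-0.0179,-0.0366,0,0,0, 1,0,-0.0179,-0.0366,0,0,0, 1,0,-0.0179,-0.0366,0,0,0, 1,0,-0.0179,-0.0366,0,0,0, 1,0,-0.0179,-0.0366,0,0,0, 1,0,-0.0179,-0.0366,0,0,0]'
python3 -m handwheel '[1,0,0,0,-7,0,0, 1,0,0,0,-7,0,0, 1,0,0,0,-7,0,0, 1,0,0,0,-7,0,0, 1,0,0,0,-7,0,0, 1,0,0,0,-7,0,0, 1,0,0,0,-7,0,0, 1,0,0,0,-7,0,0]'
python3 - <<'E'
from h import *
rel([.498,.16,.34],7);o=snap('8')
for n in("top","side"): ang(n,*o[n])
a=cv2.resize(o["top"][0][205:300,240:340],(400,380),interpolation=cv2.INTER_CUBIC);b=cv2.resize(o["side"][0][180:275,180:280],(400,380),interpolation=cv2.INTER_CUBIC)
cv2.imwrite("pics/z8.png",np.hstack([a,b]))
E
```

```text
t: 14.22
eef_pos: [0.4975, 0.1615, 0.3427]
eef_rot: [1.519, 0.973, -1.518]
force: [0.9, -0.1, 0.7]
width: 0.007
t: 14.88
eef_pos: [0.498, 0.1595, 0.3425]
eef_rot: [0.793, 1.421, -0.793]
force: [-0.5, -0.1, 0.1]
width: 0.003
t 14.8833 pos [0.498  0.1595 0.3425] psi -58.31 tilt 0.03 phi 96.56 r 0.2773 F [-0.5 -0.1  0.1] w 0.0034520296332315663 q [ 0.083  0.279  1.154 -0.     1.708  1.101]
need tool shift [ 0.0025  0.0002 -0.0004] ax -65.31
top hub [ 0.5304 -0.1173  0.0551] green -29.02 72 0.0856 rim mark -28.34 32 0.055 floor stripe -27.54 108
side hub [ 0.53   -0.118   0.0551] green -27.32 122 0.0814 rim mark -27.95 53 0.0554 floor stripe -20.57 65
```

View pics/z8.png

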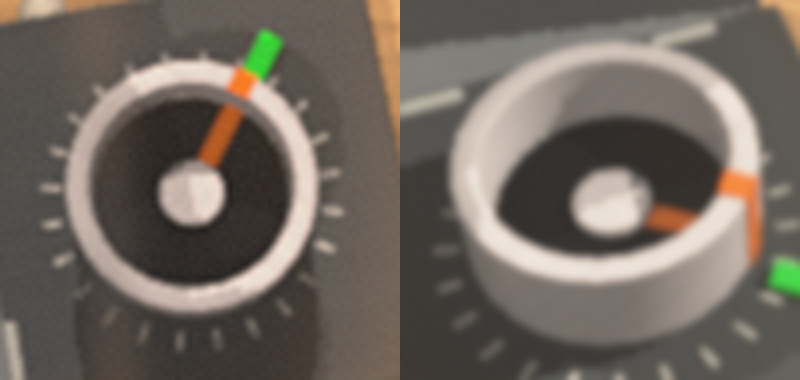

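View pics/side8.png

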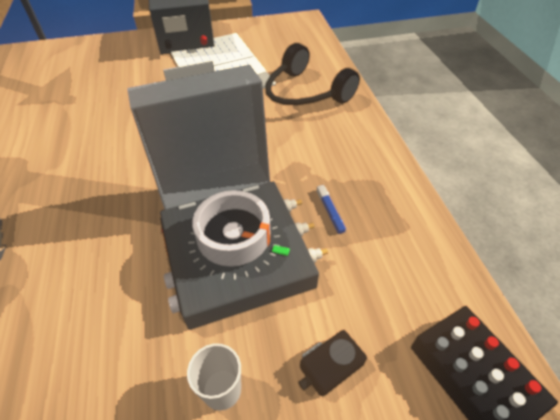

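```bash
python3 -m handwheel '[1,0,0,0,-7,0,0, 1,0,0,0,-7,0,0, 1,0,0,0,-7,0,0, 1,0,0,0,-7,0,0, 1,0,0,0,-7,0,0, 1,0,0,0,-7,0,0, 1,0,0,0,-7,0,0, 1,0,0,0,-7,0,0]'
python3 -m handwheel '[1,0,0,0,-7,0,0, 1,0.025,0,0,-2.3,0,0, 1,0.04,0,0,0,0,0, 1,0.04,0,0,0,0,0, 1,0.02,0,0,0,0,0, 1,0,0,0,0,0,0]'
python3 -c "
from h import *
rel([.5,.1,.215],7)
yaw=np.radians(7);ex=np.array([np.cos(yaw),np.sin(yaw)]);ey=np.array([-ex[1],ex[0]]);v=ctrl.get_state()['eef_pos'][:2]-[.53,-.117];print(v@ex,v@ey)
P=cloud('top',np.load('pics/top8.npy'));a=(P[...,:2]-[.53,-.117])@ex;b=(P[...,:2]-[.53,-.117])@ey;z=P[...,2]
m=(np.abs(a)<.035)&(b>.185)&(z>.2)&(b<.25);print(np.c_[a[m],b[m],z[m]].round(3)[::12])
snap('9')
"
```

```text
t: 15.65
eef_pos: [0.4981, 0.1595, 0.3422]
eef_rot: [0.035, 1.57, -0.035]
force: [-0.4, -0.2, -0.5]
width: 0.004
t: 16.15
eef_pos: [0.4964, 0.1593, 0.2131]
eef_rot: [-0.088, 1.577, 0.088]
force: [0.2, 0.5, -0.1]
width: 0.008
t 16.15 pos [0.4964 0.1593 0.2131] psi 6.42 tilt 0.46 phi 96.89 r 0.2773 F [ 0.2  0.5 -0.1] w 0.00763641162146394 q [ 0.083  0.355  1.416 -0.     1.379 -0.029]
need tool shift [-0.0019 -0.0593 -0.0031] ax -0.58
0.0003716305524113554 0.2783439776091013
[[ 0.035  0.222  0.624]
 [ 0.035  0.224  0.623]
 [ 0.035  0.231  0.624]
 ...
 [-0.03   0.185  0.249]
 [-0.033  0.192  0.262]
 [-0.034  0.19   0.252]]
```

View pics/top9.png

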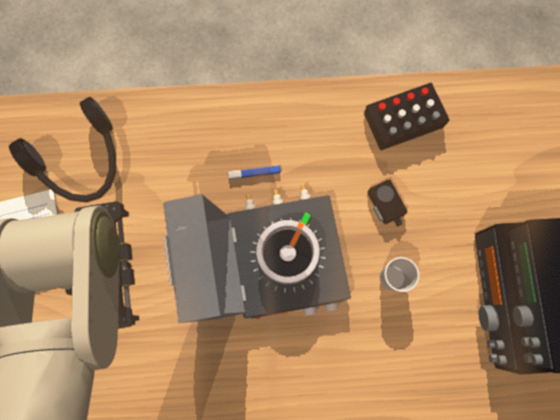

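View pics/side9.png

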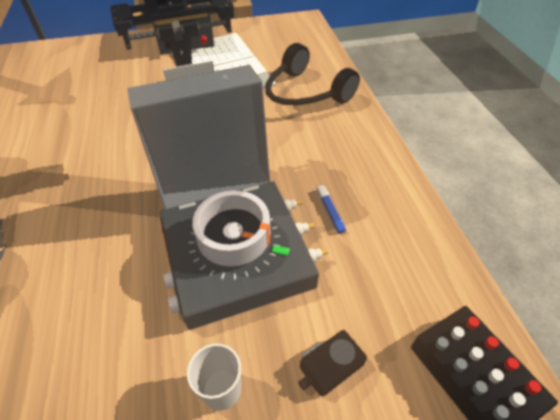

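```bash
python3 -m handwheel '[1,-0.003,-0.02,0,0,0,0, 1,0,-0.02,0,0,0,0, 1,0,-0.02,0,0,0,0, 1,0,-0.012,0,0,0,0, 1,0,-0.005,0,0,0,0, 1,-0.005,-0.012,0,0,0,0, 1,-0.005,-0.012,0,0,0,0, 1,-0.004,-0.010,0,0,0,0]'
python3 -c "
from h import *
rel([.5,.1,.215],7)
o=snap('10')"
```

```text
t: 16.92
eef_pos: [0.5113, 0.0489, 0.2346]
eef_rot: [-0.091, 1.569, 0.092]
force: [0.3, 2.9, -1.8]
width: 0.008
t 16.9167 pos [0.5113 0.0489 0.2346] psi 6.66 tilt 0.03 phi 96.38 r 0.1659 F [ 0.3  2.9 -1.8] w 0.008295058955386533 q [-0.136  0.32   1.404  0.     1.417 -0.252]
need tool shift [ 0.0196  0.0521 -0.0053] ax -0.34
```

View pics/side10.png

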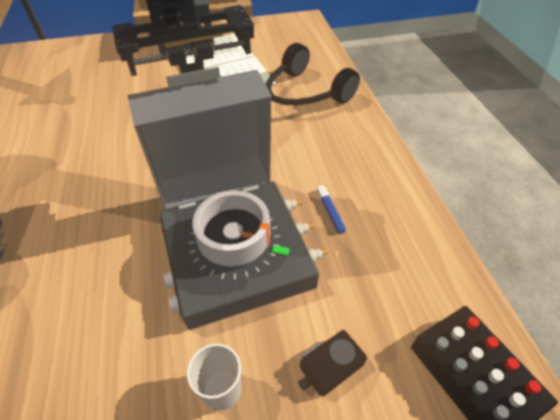

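```bash
python3 -m handwheel '[1,-0.002,-0.018,0,0,0,0, 1,-0.002,-0.019,0,0,0,0, 1,0,-0.019,0,0,0,0, 1,0.001,-0.019,0,0,0,0, 1,0.003,-0.018,0,0,0,0, 1,0.004,-0.018,0,0,0,0, 1,0.006,-0.018,0,0,0,0, 1,0.008,-0.017,0,0,0,0]'
python3 -c "
from h import *
rel([.5,.1,.215],7)
o=snap('11')"
```

```text
t: 17.68
eef_pos: [0.5284, -0.0963, 0.216]
eef_rot: [-0.091, 1.568, 0.091]
force: [0.5, 1.6, 1.4]
width: 0.007
t 17.6833 pos [ 0.5284 -0.0963  0.216 ] psi 6.65 tilt 0.06 phi 93.89 r 0.0197 F [0.5 1.6 1.4] w 0.006736439873028253 q [-0.401  0.375  1.374  0.     1.391 -0.517]
need tool shift [ 0.001   0.1983 -0.0054] ax -0.35
```

View pics/side11.png

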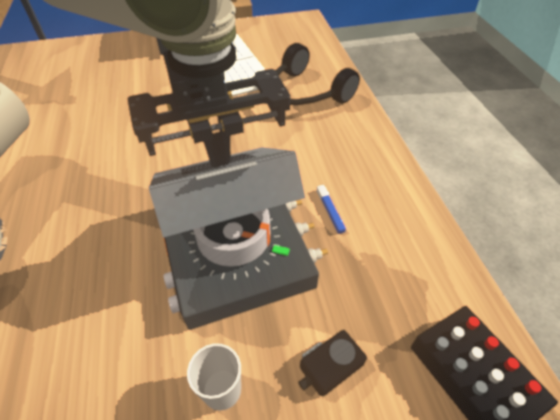

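```bash
python3 -m handwheel '[1,0.010,-0.016,0,0,0,0, 1,0.011,-0.015,0,0,0,0, 1,0.013,-0.014,0,0,0,0, 1,0.014,-0.012,0,0,0,0, 1,0.011,-0.008,0,0,0,0, 1,0.012,-0.007,0,0,0,0, 1,0.012,-0.006,0,0,0,0]'
python3 -m handwheel '[1,0.006,-0.002,0,0,0,0, 1,0.004,0,0,0,0,0, 1,0,0,0,0,0,0]'
python3 -c "
from h import *
rel([.5,.1,.215],7)
o=snap('12')"
```

```text
t: 18.37
eef_pos: [0.5375, -0.1738, 0.1323]
eef_rot: [-0.092, 1.568, 0.09]
force: [1.0, -0.4, 0.7]
width: 0.006
t: 18.62
eef_pos: [0.5371, -0.1747, 0.1221]
eef_rot: [-0.091, 1.57, 0.092]
force: [0.2, 0.2, -0.1]
width: 0.005
t 18.6167 pos [ 0.5371 -0.1747  0.1221] psi 6.66 tilt 0.08 phi -82.8 r 0.0592 F [ 0.2  0.2 -0.1] w 0.00479659330056473 q [-0.524  0.516  1.433  0.     1.194 -0.64 ]
need tool shift [-0.0926  0.2773 -0.0051] ax -0.34
```

View pics/side12.png

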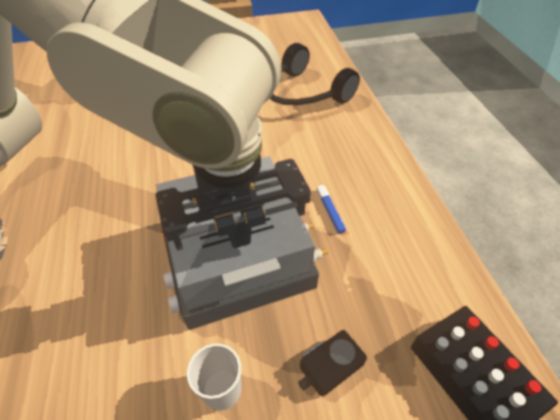

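```bash
python3 -m handwheel '[1,0.002,0,0,0,0,0, 1,0.001,0,0,0,0,0, 1,0,0,0,0,0,0]'; python3 -m handwheel '[1,0.001,0,0,0,0,0, 1,0.001,0,0,0,0,0]'
```

```text
t: 18.97
eef_pos: [0.5377, -0.1749, 0.1214]
eef_rot: [-0.092, 1.567, 0.091]
force: [-3.0, 1.3, 10.2]
width: 0.005
t: 19.13
eef_pos: [0.5377, -0.1749, 0.1212]
eef_rot: [-0.093, 1.566, 0.09]
force: [-9.5, 5.3, 33.3]
width: 0.001
```

```bash
python3 -m handwheel '[1,-0.005,0,0,0,0,0, 1,-0.03,0,0,0,0,0, 1,-0.04,0,0,0,0,0, 1,-0.04,0,0,0,0,0, 1,-0.04,0,0,0,0,0, 1,-0.04,0,0,0,0,0, 1,0,0.04,0,0,0,0, 1,0,0.04,0,0,0,0]'
python3 -m handwheel '[1,0,0.04,0,0,0,0, 1,0,0.04,0,0,0,0, 1,0,0.04,0,0,0,0, 1,0,0.04,0,0,0,0, 1,0,0.04,0,0,0,0, 1,0,0.04,0,0,0,0, 1,0,0.04,0,0,0,0, 1,0,0,0,0,0,0]'
python3 - <<'E'
from h import *
o=snap('13');rel([.5,.1,.215],7)
yaw=np.radians(7);ex=np.array([np.cos(yaw),np.sin(yaw)]);ey=np.array([-ex[1],ex[0]])
for n in("top","side"):
    P=cloud(n,o[n][1]);v=P[...,:2]-[.53,-.117];a=v@ex;b=v@ey;z=P[...,2]
    for lo,hi in((-.1,-.05),(-.05,0),(0,.05),(.05,.095)):
        m=(np.abs(a)<.08)&(b>lo)&(b<hi)&(z>.1)&(z<.16);print(n,lo,m.sum(),np.median(z[m]).round(4))
cv2.imwrite("pics/c13.png",np.hstack([cv2.resize(o["top"][0],(400,300)),cv2.resize(o["side"][0],(400,300))]))
E
```

```text
t: 19.8
eef_pos: [0.5284, -0.0959, 0.315]
eef_rot: [-0.091, 1.564, 0.087]
force: [1.3, 0.9, -0.2]
width: 0.005
t: 20.47
eef_pos: [0.4938, 0.1882, 0.3131]
eef_rot: [-0.095, 1.568, 0.098]
force: [-0.2, 0.7, -1.0]
width: 0.006
t 20.5667 pos [0.4951 0.1838 0.3129] psi 6.83 tilt 0.02 phi 96.59 r 0.3017 F [-0.4  0.7  0.2] w 0.00715086413033598 q [ 0.131  0.299  1.208 -0.     1.634  0.012]
need tool shift [ 0.0979 -0.0837 -0.0051] ax -0.17
top -0.1 2175 0.121
top -0.05 2193 0.121
top 0 2206 0.1211
top 0.05 1998 0.121
side -0.1 3223 0.1221
side -0.05 2746 0.1222
side 0 2374 0.1222
side 0.05 1861 0.1222
```

View pics/c13.png

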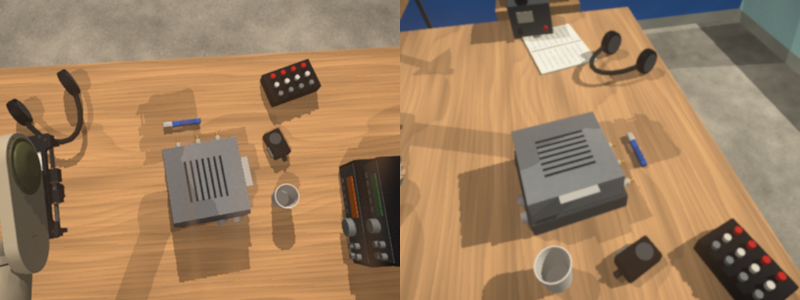

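Both views show the hood closed and level, with its top flat at 0.121 m. The cup, microphone and highlighter have not moved, and the arm is clear.

```bash
python3 -c "
from station import ctrl
print(ctrl.job_done(),ctrl.get_state()['t'])"
```

```text
the job is handed in; nothing more can be done
the job is handed in; nothing more can be done
```

The handwheel's orange mark is lined up with the green marker, the hood is shut over it, and I handed the job in at about 20.6 s of the 72 s allowed.

**Wheel:** I wound it clockwise by about 230° in two grips. With the gripper clear, the mark read −28.3° from the top camera and −28.0° from the side camera. The green marker read −29.0° and −27.3°, so the mark is within about 0.7° in each view. The cameras disagreed by about 1.7° on the marker, in line with their calibration tolerance.

**Hood:** I pushed it over with closed fingertips and pressed it down to its stop, where the force rose to about 33 N. Its top then measured flat at 0.121 m (top camera) and 0.122 m (side camera), against 0.121 m expected for fully shut. The mark cannot be seen under the closed hood, so I did not recheck the setting after shutting it.

**Bystanders and arm:** The cup, microphone and highlighter looked unmoved in the last pictures, judged by eye. The arm was clear of everything when I handed in.

**Wheel position:** The grip positions put the wheel's axis about 2 mm from where the cameras did. This caused sideways forces of up to about 17 N while turning; I corrected for it as I went.

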